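Bring the red pot round to the pointer and set the brake

TASK

On the jeweller's bench, push an arm of the pot carousel round until the pot with the red lid stands at the yellow pointer, its arm pointing straight at it; then push the blue brake lever fully round to its stop. Only push: leave all four pots sitting in their seats, keep the brake off until the red pot has arrived, and leave everything else on the bench where it is.

Things in the scene. Friction and masses are not known exactly. Their poses are not given: they have to be found in the camera images.
- carousel: Turning wheel of the pot carousel: hub with four straight arms at 90 degrees (a plus sign), turning level about a fixed upright axis. Origin on the axis at table level; x and y along arms, z up. Turns freely both ways as far as needed, light friction (about 1.2 N pushed 60 mm from the axis), stays where left. Each of the four pots stands at the end of an arm. Pushing the side of any bare arm turns it.
- spoke_mid (a point): Middle of the bare part of one aluminium arm, 58 mm from the axis, 51 mm above the table. Each arm: bar 16 mm wide, 14 mm thick (44 to 58 mm above the table), bare from 24 to 88 mm from the axis; free space under it down to the foot plate (85 mm radius, up to 16 mm high; column of 17 mm radius under the hub). The hub cap tops out at 72 mm.
- seat (a point): Centre of the wooden seat at the end of that arm: 115 mm from the axis, floor 60 mm above the table, 54 mm across, rim top 66 mm above the table. The other three seats are alike.
- pointer_aim (a point): Point on the circle of the seat centres (115 mm from the carousel axis), 60 mm above the table, where a pot's centre stands when its arm points exactly at the yellow pointer.
- pointer_tip (a point): Inner tip of the fixed yellow pointer: 150 mm from the carousel axis, 61 mm above the table. The yellow block (28 mm wide, top 66 mm) stands outside the circle of pots, on a post, and points inward at the axis.
- brake (a joint): Angle of the blue brake lever about its upright pivot, rad: about 0 to 0.3 at the start (off, pointing away from the carousel), 1.3 at its stop, a steel pin (fully on). It grows anticlockwise seen from above and stays where it is left (about 1 N pushed near its end). The brake does not itself stop the carousel in this rig, but it must be off while the carousel turns.
- brake_pivot (a point): Pivot axis of the blue brake lever, 51 mm above the table, 215 mm from the carousel axis (a steel post of 22 mm radius).
- brake_tip (a point): Centre of the ball (22 mm across) at the end of the blue brake lever, 98 mm from the pivot, 51 mm above the table. The lever is a level bar 14 mm wide and 14 mm thick (44 to 58 mm above the table); below it is free space.
- pot_red: The pot to bring to the pointer. Round lidded pot, white body with a red lid, 40 mm across and 31 mm high, 60 g, loose in one of the carousel's four seats (which one varies) behind a 6 mm rim. Origin at the centre of its underside, 60 mm above the table; top 91 mm above the table.
- pot_blue: Another pot, left in its seat. Round lidded pot, white body with a blue lid, 40 mm across and 31 mm high, 60 g, loose in one of the carousel's four seats (which one varies) behind a 6 mm rim. Origin at the centre of its underside, 60 mm above the table; top 91 mm above the table.
- pot_green: Another pot, left in its seat. Round lidded pot, white body with a green lid, 40 mm across and 31 mm high, 60 g, loose in one of the carousel's four seats (which one varies) behind a 6 mm rim. Origin at the centre of its underside, 60 mm above the table; top 91 mm above the table.
- pot_white: Another pot, left in its seat. Round lidded pot, white body with a white lid, 40 mm across and 31 mm high, 60 g, loose in one of the carousel's four seats (which one varies) behind a 6 mm rim. Origin at the centre of its underside, 60 mm above the table; top 91 mm above the table.
- hammer: Bystander: hammer lying on the table, 240 mm long; origin at its underside near the middle of its length. Not to be disturbed.
- driver: Bystander: screwdriver lying on the table, 180 mm long; origin at its underside near the middle of its length. Not to be disturbed.
- mandrel: Bystander: upright steel ring mandrel, foot 60 mm across, 115 mm tall; origin at the centre of its underside. Not to be disturbed.
- mug: Bystander: white mug, 76 mm across, 85 mm tall; origin at the centre of its underside. Not to be disturbed.
- anvil: Bystander: square steel bench block 65 x 65 x 22 mm; origin at the centre of its underside. Not to be disturbed.
Not all that is in view belongs to the job. There is more than one size of the part that bears pointer_aim; the job needs the smallest.

How it is judged:
By the outcome, as a careful person would: the job done as asked, in the order asked, and still so for the second after the job is handed in, with the robot touching nothing.
It also fails if it takes over 61 s, if anything falls off the work surface, if the arm or the gripper's body presses on something with over 40 N, if the wrist force passes 120 N, or if a joint passes its speed limit or range.

ROBOT

A 7-joint arm with a two-finger parallel gripper is mounted at the origin on the work surface. World frame = base frame: x ahead of the robot, y to its left, z up, the work surface at z = 0. Lengths are in m, angles in rad, forces in N, time in s.
With the tool pointing down it reaches from about 0.425 to 1.025 m from the base axis. Payload 9.4 kg.
Tool frame: the origin (TCP) lies between the finger pads; the fingertips stand 25 mm ahead of it and the grasp point (between the pads) lies 6 mm ahead of it (r.nose_length is the distance from the TCP to the fingertips, in m); z points along the fingers, y is the line along which they close (so a half turn about z gives the same grasp; the last joint's range is limited). The gripper opens to 85 mm and grips with 20 to 120 N. Pads are 22 mm wide; open, the fingers measure 114 mm over their backs; the gripper's body (76 mm by 85 mm) begins 54 mm behind the grasp point. The pads swing forward as they close: fully open they stand 13 mm farther back than shut.
Start: joints at [-1.214, 0.599, -0.003, 1.599, 0.002, 0.943, -0.08], TCP at [0.305, 0.658, 0.256] pointing down, gripper open.
Joint ranges: [-2.57, 2.57], [-0.35, 1.97], [-1.29, 1.29], [0.11, 2.56], [-1.05, 4.19], [0.11, 1.86], [-2.63, 2.63]. Speed limits (rad/s): [2.22, 2.22, 3.01, 3.01, 3.14, 3.14, 3.14].

INTERFACE

Orientations are given as a unit quaternion [w, x, y, z].
In Python, from plant import r gives the robot as it stands.
- The arm moves only by the tool arm_command, never from a script. Its argument "increments" is a list of rows, each a list of 5 numbers: the shift along the tool's x, y, z in mm, then the turn about the tool's z in degrees, then the finger opening in mm, from 0 to 85.4. A call has 1 to 5 rows; each row shifts and turns the commanded pose from where the row before left it, along the tool's axes as they then stand; what a row does not reach is not made up. A row lasts 1/10 s, in which the tool goes at most 50 mm and 8.59 degrees, less where a joint would pass 70% of its speed; a pose out of reach is approached as far as the arm can. A call is refused whole if a number of a shift passes 50 or a number of a turn 8.59, either way. A call with a gripper value outside its range is refused whole. The fingers move at their own pace and stop on an object; the grip force is fixed at half the most. Time passes only in rows, so rows that do not move let the fingers close. It gives the time, the measured TCP pose, the force, the opening and the grip force at its end, in the units of the state.
- r.read_state(): the state, without advancing time (a new reading comes with each control period).
- r.snapshot(name): name is "scene" or "top"; returns the picture (384x512x3 uint8, red, green, blue); there is no depth.
- r.camera_info(name): a dict with "mtx" (3x3 intrinsics, pixels), "k1" (the pictures are not rectified: a ray, as slopes to the right and down, at radius r is drawn at 1 + k1 r^2 times it, then the intrinsics apply), "extrinsics" (4x4, takes a point from camera to world coordinates). Camera axes: x right, y up, looking along -z (the intrinsics and any distortion apply to the point x, -y, -z); pixel columns grow to the right and rows downward; lengths in m; the calibration is good to about 2 mm. A picture is of the moment at which its call begins. camera_info takes no time and is no camera call.
- r.close_job(): hands the job in; it is judged then, once.
The state is a dict: "t": time; "joints": joint angles; "qd": joint speeds; "joint_torque": joint torques, N m; "eef_pos": TCP position; "orientation": TCP orientation; "contact_force": force on the tool from outside, world axes, zero at the start; "ft_torque": the same for the moment, N m; "width": finger opening in m; "grasp_force": force on a finger pad.
Only numpy, scipy, OpenCV 4.12 (cv2) and the standard library are available. Lean on these libraries where they do the work, as an engineer would, in place of code of your own. Each camera call takes 0.05 s, during which the arm holds its last target. There are 200 camera calls.

## Working session

There is one attempt and no reset: what is moved stays moved. The work goes in short steps, Python scripts to look and compute and a tool call to move; the robot and the scene stay as the last step left them, time stands still between calls to the robot, and variables do not carry over. Pictures are saved under pics/ and viewed, at most 10 in all, crops included, and the job is handed in when it is done.

Besides the shell and the picture viewer there is one more tool, called after "Emit:" by a JSON object that holds its "method" and its "body". arm_command: Moves the arm, as the interface text tells. Its arguments: {"type":"object","properties":{"increments":{"type":"array","items":{"type":"array","items":{"type":"number"}}}},"required":["increments"]}

```bash
mkdir -p pics; ls; python3 - <<'E'
from plant import r
import cv2
for n in("scene","top"):
    cv2.imwrite(f"pics/{n}0.png",cv2.cvtColor(r.snapshot(n),cv2.COLOR_RGB2BGR))
    c=r.camera_info(n);print(n,c)
s=r.read_state();print(s["t"],s["eef_pos"],s["orientation"],s["width"],r.nose_length)
E
```

```text
pics
scene {'mtx': array([[390.2660867 ,   0.        , 261.9867752 ],
       [  0.        , 390.2660867 , 194.48053898],
       [  0.        ,   0.        ,   1.        ]]), 'k1': -0.02635217527310929, 'extrinsics': array([[-0.19795518, -0.80194471,  0.56364743,  1.17131966],
       [ 0.98013942, -0.16889479,  0.10392915,  0.09191206],
       [ 0.01185169,  0.57302638,  0.81945122,  0.96271747],
       [ 0.        ,  0.        ,  0.        ,  1.        ]])}
top {'mtx': array([[461.40143025,   0.        , 262.02853831],
       [  0.        , 461.40143025, 180.73450682],
       [  0.        ,   0.        ,   1.        ]]), 'k1': -0.15703537712321836, 'extrinsics': array([[-0.02093736,  0.9969866 , -0.07469497,  0.44955892],
       [-0.99976246, -0.02133088, -0.00447438, -0.03328593],
       [-0.00605421,  0.07458355,  0.99719639,  1.67550622],
       [ 0.        ,  0.        ,  0.        ,  1.        ]])}
0.1 [0.30455474 0.65750997 0.25549962] [-1.02519988e-04  2.15179879e-01  9.76574178e-01 -6.95230189e-04] 0.08545501092198794 0.025
```

View pics/scene0.png

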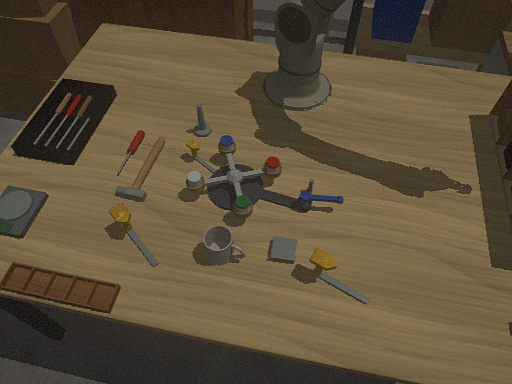

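View pics/top0.png

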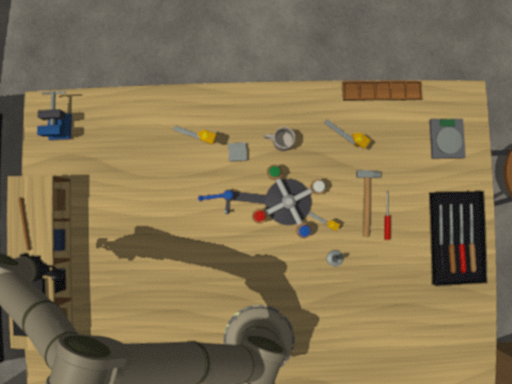

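```bash
cat > h.py <<'E'
import numpy as np,cv2
from plant import r
def img(n): return cv2.cvtColor(r.snapshot(n),cv2.COLOR_RGB2BGR)
def cast(n,u,v,z):
    c=r.camera_info(n);M=c["mtx"];k=c["k1"];E=c["extrinsics"]
    d=np.array([(u-M[0,2])/M[0,0],(v-M[1,2])/M[1,1]]);s=d.copy()
    for _ in range(20): s=d/(1+k*(s@s))
    w=E[:3,:3]@np.array([s[0],-s[1],-1]);o=E[:3,3]
    return (o+w*(z-o[2])/w[2])[:2]
def blobs(im,lo,hi,minA=15):
    h=cv2.cvtColor(im,cv2.COLOR_BGR2HSV);m=cv2.inRange(h,lo,hi)
    n,l,st,c=cv2.connectedComponentsWithStats(m)
    return [(st[i,4],c[i].round(1)) for i in range(1,n) if st[i,4]>=minA]
C={"red":((0,150,90),(6,255,255)),"green":((55,120,40),(85,255,255)),"blue":((105,130,60),(125,255,255)),"yellow":((20,160,110),(32,255,255))}
E
python3 - <<'E'
from h import *
T=img("top");S=img("scene")
a=cv2.resize(T[150:260,180:360],None,fx=4.2,fy=4.2,interpolation=cv2.INTER_CUBIC)
b=cv2.resize(S[115:225,160:350],None,fx=4.2,fy=4.2,interpolation=cv2.INTER_CUBIC)
cv2.imwrite("pics/ta.png",a);cv2.imwrite("pics/sa.png",b)
Z=dict(red=.091,green=.091,blue=.091,yellow=.066)
for n,I in(("top",T),("scene",S)):
    for k in C:
        for A,c in blobs(I,*C[k]):
            print(n,k,A,c,cast(n,*c,Z[k]).round(4))
E
```

```text
top red 93 [259.2 215.7] [ 0.4483 -0.014 ]
top red 115 [387. 227.] [ 0.3986 -0.455 ]
top red 142 [462.3 257.7] [ 0.2816 -0.7252]
top green 58 [447.2 122.7] [ 0.762  -0.6922]
top green 77 [274.4 170.9] [ 0.6013 -0.0696]
top blue 29 [ 67.1 119.9] [0.8033 0.6722]
top blue 290 [ 52.6 130.3] [0.7673 0.7273]
top blue 118 [219.7 195.6] [0.5201 0.1206]
top blue 80 [304.2 230.6] [ 0.3939 -0.167 ]
top yellow 185 [206.8 136.1] [0.7327 0.1661]
top yellow 194 [360.9 139.6] [ 0.7089 -0.3798]
top yellow 94 [333.1 224.9] [ 0.4104 -0.2707]
scene red 95 [ 73.5 104.1] [ 0.3463 -0.6902]
scene red 135 [136.  140.5] [ 0.4554 -0.4294]
scene red 100 [272.6 161.4] [ 0.4507 -0.0117]
scene green 72 [242.2 200.4] [ 0.6018 -0.067 ]
scene blue 79 [226.1 139.6] [ 0.3958 -0.1648]
scene blue 141 [315.4 196. ] [0.5467 0.1248]
scene blue 16 [340.6 198.5] [0.5408 0.193 ]
scene yellow 76 [192.5 143.6] [ 0.4112 -0.2692]
scene yellow 247 [119.9 212.7] [ 0.693  -0.3868]
scene yellow 311 [323.2 258.5] [0.7159 0.1684]
```

View pics/ta.png

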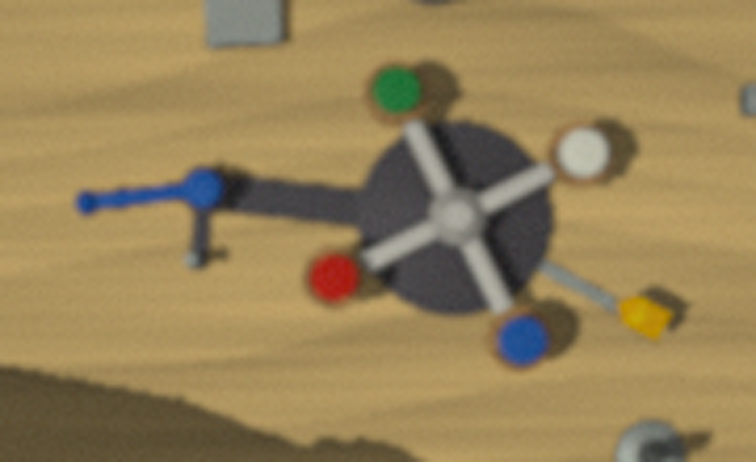

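View pics/sa.png

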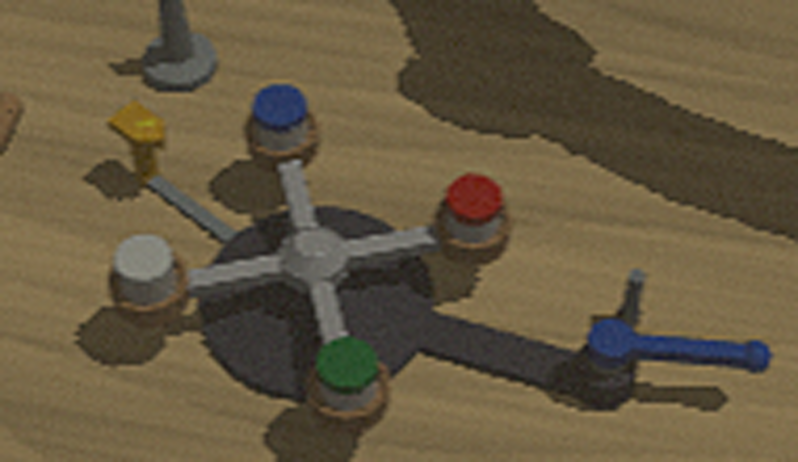

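The three yellow pointers sit at top (207,136), (361,140) and (333,225). The last is the smallest, stands beside the carousel and has its tip facing the hub, so it is the one the job needs. In the crops, red is 125° clockwise of it, and the brake lever points to +y with its stop pin on the −x side. Next I'll measure the angles and plan the approach.

```bash
cat >> h.py <<'E'
CEN=np.array([.498,-.117])
def arms(n,im,cen=None,z=.058,lim=(30,82)):
    cen=CEN if cen is None else cen
    g=cv2.cvtColor(im,cv2.COLOR_BGR2HSV);P=[]
    c=cen
    for v in range(im.shape[0]):
        for u in range(im.shape[1]):
            if abs(u-(289 if n=="top" else 235))>45 or abs(v-(202 if n=="top" else 178))>45: continue
            if g[v,u,1]<60 and g[v,u,2]>105: 
                p=cast(n,u,v,z)-c
                if lim[0]<1e3*np.hypot(*p)<lim[1]: P.append(p)
    P=np.array(P);a=np.arctan2(P[:,1],P[:,0])
    z4=np.exp(4j*a).mean();return len(P),np.degrees(np.angle(z4))/4,abs(z4)
def plan(dst,yaw,nrow=None):
    "rows in tool axes to go to dst (m) with tool-x yaw deg (signed turn, anticlockwise +)"
    from scipy.spatial.transform import Rotation as R
    s=r.read_state();q=s["orientation"];x=R.from_quat([*q[1:],q[0]]).as_matrix()[:,0]
    y0=np.degrees(np.arctan2(x[1],x[0]));d=np.array(dst)-s["eef_pos"];dy=(yaw-y0+180)%360-180
    k=nrow or int(np.ceil(max(np.linalg.norm(d)/.045,abs(dy)/8.3)))
    print("yaw0",y0.round(2),"pos",s["eef_pos"].round(4),"d",(d*1e3).round(1),"dy",round(dy,1))
    for i in range(k):
        a=np.radians(y0+dy*i/k);c,sn=np.cos(a),np.sin(a);e=d/k*1e3
        print([round(c*e[0]+sn*e[1],1),round(sn*e[0]-c*e[1],1),round(-e[2],1),round(-dy/k,2),0])
E
python3 - <<'E'
from h import *
T=img("top");S=img("scene")
print(arms("top",T),arms("scene",S))
for n,I in(("top",T),("scene",S)):
  for z in(.05,.06,.066):
    for A,c in blobs(I,*C["yellow"]):
        p=cast(n,*c,z)-CEN
        if np.hypot(*p)<.25: print(n,z,np.degrees(np.arctan2(p[1],p[0]))%360,np.hypot(*p))
for p in((228.5,194.5),(200.5,198),(227,211.5)): print("brake",cast("top",*p,.058))
for p in((160+612/4.2,115+335/4.2),(160+760/4.2,115+355/4.2),(160+637/4.2,115+275/4.2)): print("brake",cast("scene",*p,.058))
print("mandrel foot",cast("top",336,258,.0))
plan([.563,-.120,.20],25)
E
```

```text
(320, np.float64(25.175826934801467), np.float64(0.9057581651239912)) (249, np.float64(25.244114458825056), np.float64(0.9363159413810859))
top 0.05 240.67213225431442 0.17899092881142586
top 0.06 240.5069230767744 0.17758749710373567
top 0.066 240.40653870975913 0.1767461558045332
scene 0.05 237.68459524247464 0.18719393865340997
scene 0.06 239.28574071952312 0.17933497439105545
scene 0.066 240.31510367985737 0.17469164077825203
brake [0.52476013 0.09273508]
brake [0.51443354 0.19173066]
brake [0.46522589 0.09899454]
brake [0.5244433  0.09859807]
brake [0.52019033 0.19812437]
brake [0.47051875 0.10874345]
mandrel foot [ 0.28861719 -0.28788717]
yaw0 155.15 pos [0.3047 0.6577 0.256 ] d [ 258.3 -777.7  -56. ] dy -130.1
[np.float64(-29.5), np.float64(-31.4), np.float64(2.9), np.float64(6.85), 0]
[np.float64(-33.1), np.float64(-27.7), np.float64(2.9), np.float64(6.85), 0]
[np.float64(-36.1), np.float64(-23.5), np.float64(2.9), np.float64(6.85), 0]
[np.float64(-38.7), np.float64(-19.1), np.float64(2.9), np.float64(6.85), 0]
[np.float64(-40.7), np.float64(-14.3), np.float64(2.9), np.float6
[... 373 characters left out ...]
loat64(6.85), 0]
[np.float64(-40.1), np.float64(16.0), np.float64(2.9), np.float64(6.85), 0]
[np.float64(-37.9), np.float64(20.6), np.float64(2.9), np.float64(6.85), 0]
[np.float64(-35.1), np.float64(25.0), np.float64(2.9), np.float64(6.85), 0]
[np.float64(-31.9), np.float64(29.0), np.float64(2.9), np.float64(6.85), 0]
[np.float64(-28.2), np.float64(32.6), np.float64(2.9), np.float64(6.85), 0]
[np.float64(-24.1), np.float64(35.7), np.float64(2.9), np.float64(6.85), 0]
[np.float64(-19.7), np.float64(38.4), np.float64(2.9), np.float64(6.85), 0]
[np.float64(-15.0), np.float64(40.4), np.float64(2.9), np.float64(6.85), 0]
[np.float64(-10.1), np.float64(41.9), np.float64(2.9), np.float64(6.85), 0]
```

Emit:
{"method": "arm_command", "body": {"increments": [[-29.5,-31.4,2.9,6.85,0],[-33.1,-27.7,2.9,6.85,0],[-36.1,-23.5,2.9,6.85,0],[-38.7,-19.1,2.9,6.85,0],[-40.7,-14.3,2.9,6.85,0]]}}

```text
t: 0.8
eef_pos: [0.373, 0.4516, 0.2418]
orientation: [0.0, 0.495, 0.869, 0.0]
contact_force: [0.2, 1.5, 0.2]
width: 0.0126
grasp_force: 0.0
```

Emit:
{"method": "arm_command", "body": {"increments": [[-42.1,-9.4,2.9,6.85,0],[-42.9,-4.3,2.9,6.85,0],[-43.1,0.9,2.9,6.85,0],[-42.7,6.0,2.9,6.85,0],[-41.7,11.1,2.9,6.85,0]]}}

```text
t: 1.3
eef_pos: [0.4409, 0.247, 0.2275]
orientation: [0.0, 0.729, 0.684, 0.0]
contact_force: [0.9, 0.7, 1.2]
width: 0.0002
grasp_force: 0.0
```

Emit:
{"method": "arm_command", "body": {"increments": [[-40.1,16,2.9,6.85,0],[-37.9,20.6,2.9,6.85,0],[-35.1,25,2.9,6.85,0],[-31.9,29,2.9,6.85,0],[-28.2,32.6,2.9,6.85,0]]}}

```text
t: 1.8
eef_pos: [0.509, 0.0424, 0.213]
orientation: [0.0, 0.898, 0.439, 0.0]
contact_force: [0.2, -0.1, -0.2]
width: 0.0001
grasp_force: 0.0
```

Emit:
{"method": "arm_command", "body": {"increments": [[-24.1,35.7,2.9,6.85,0],[-19.7,38.4,2.9,6.85,0],[-15,40.4,2.9,6.85,0],[-10.1,41.9,2.9,6.85,0],[0,0,0,0,0]]}}

```text
t: 2.3
eef_pos: [0.564, -0.1259, 0.2015]
orientation: [0.002, 0.977, 0.211, 0.001]
contact_force: [-0.7, 0.7, 0.1]
width: 0.0003
grasp_force: 0.0
```

```bash
python3 - <<'E'
from h import *
plan([.563,-.120,.056],25.2,5)
s=r.read_state();print(s["t"],s["joints"],s["contact_force"])
E
```

```text
yaw0 24.42 pos [ 0.564  -0.1259  0.2015] d [  -1.     5.9 -145.5] dy 0.8
[np.float64(0.3), np.float64(-1.2), np.float64(29.1), np.float64(-0.16), 0]
[np.float64(0.3), np.float64(-1.2), np.float64(29.1), np.float64(-0.16), 0]
[np.float64(0.3), np.float64(-1.2), np.float64(29.1), np.float64(-0.16), 0]
[np.float64(0.3), np.float64(-1.2), np.float64(29.1), np.float64(-0.16), 0]
[np.float64(0.3), np.float64(-1.2), np.float64(29.1), np.float64(-0.16), 0]
2.3 [-0.2719124   0.55353271  0.58314261  2.02079532 -0.46318648  0.69547682
 -0.53994037] [-0.68966277  0.73189922  0.05284917]
```

Emit:
{"method": "arm_command", "body": {"increments": [[0,0,0,0,0],[0,0,30,0,0],[0,0,30,0,0],[0,0,30,0,0],[0,0,10,0,0]]}}

```text
t: 2.8
eef_pos: [0.5615, -0.1174, 0.099]
orientation: [-0.001, 0.976, 0.218, -0.002]
contact_force: [-0.6, 0.1, 0.4]
width: -0.0
grasp_force: 0.0
```

```bash
python3 - <<'E'
from h import *
plan([.563,-.120,.056],25.2,3)
E
```

```text
yaw0 25.18 pos [ 0.5615 -0.1174  0.099 ] d [  1.5  -2.6 -43. ] dy 0.0
[np.float64(0.1), np.float64(1.0), np.float64(14.3), np.float64(-0.01), 0]
[np.float64(0.1), np.float64(1.0), np.float64(14.3), np.float64(-0.01), 0]
[np.float64(0.1), np.float64(1.0), np.float64(14.3), np.float64(-0.01), 0]
```

Emit:
{"method": "arm_command", "body": {"increments": [[0,1,16,0,0],[0,1,16,0,0],[0,1,11,0,0],[0,0,0,0,0],[0,0,0,0,0]]}}

```text
t: 3.3
eef_pos: [0.5643, -0.1222, 0.0587]
orientation: [-0.0, 0.976, 0.217, 0.0]
contact_force: [0.4, -0.5, -0.7]
width: -0.0002
grasp_force: 0.0
```

```bash
python3 - <<'E'
from h import *
plan([.5602,-.1132,.056],25.2,3)
T=img("top");print(arms("top",T))
E
```

```text
yaw0 25.02 pos [ 0.5643 -0.1222  0.0587] d [-4.1  9.  -2.7] dy 0.2
[np.float64(0.0), np.float64(-3.3), np.float64(0.9), np.float64(-0.06), 0]
[np.float64(0.0), np.float64(-3.3), np.float64(0.9), np.float64(-0.06), 0]
[np.float64(0.1), np.float64(-3.3), np.float64(0.9), np.float64(-0.06), 0]
(131, np.float64(22.809086876728482), np.float64(0.916090521223604))
```

Emit:
{"method": "arm_command", "body": {"increments": [[0,-3,1,0,0],[0,-3,1,0,0],[0,-3,0,0,0],[0.7,-2.1,0,-2,0],[1,-3.1,0,-3,0]]}}

```text
t: 3.85
eef_pos: [0.5598, -0.1091, 0.0563]
orientation: [0.001, 0.965, 0.261, 0.0]
contact_force: [1.2, -2.1, -1.1]
width: 0.0002
grasp_force: 0.6
```

Emit:
{"method": "arm_command", "body": {"increments": [[1.4,-4.1,0,-4,0],[1.4,-4.1,0,-4,0],[1.4,-4.1,0,-4,0],[1.4,-4.1,0,-4,0],[1.4,-4.1,0,-4,0]]}}

```text
t: 4.35
eef_pos: [0.5532, -0.0883, 0.0564]
orientation: [0.0, 0.905, 0.425, 0.001]
contact_force: [1.1, -0.6, -0.8]
width: -0.0001
grasp_force: 0.7
```

```bash
cat >> h.py <<'E'
def rel():
    from scipy.spatial.transform import Rotation as R
    s=r.read_state();q=s["orientation"];x=R.from_quat([*q[1:],q[0]]).as_matrix()[:,0]
    y=np.arctan2(x[1],x[0]);d=(s["eef_pos"][:2]-CEN)*1e3;c,sn=np.cos(y),np.sin(y)
    print("t",s["t"],"yaw",np.degrees(y).round(2),"radial",(c*d[0]+sn*d[1]).round(1),"toolY",(sn*d[0]-c*d[1]).round(1),"z",s["eef_pos"][2].round(4),s["contact_force"].round(1))
E
python3 - <<'E'
from h import *
rel()
for n in("top","scene"):
    I=img(n)
    for k in("red","green","blue"):
        for A,c in blobs(I,*C[k]):
            p=cast(n,*c,.091)-CEN
            if np.hypot(*p)<.15: print(n,k,A,np.degrees(np.arctan2(p[1],p[0]))%360,np.hypot(*p))
E
```

```text
t 4.35 yaw 50.32 radial 57.3 toolY 24.1 z 0.0564 [ 1.1 -0.6 -0.8]
top green 28 50.08337574105474 0.12324670392198159
top blue 74 228.1487485195164 0.1146748334172919
scene red 101 138.96206923223016 0.11482423437443362
scene green 86 49.39720881200506 0.11572780278776602
scene blue 35 228.1655617926406 0.10170845289114945
```

Emit:
{"method": "arm_command", "body": {"increments": [[1.4,-4.1,0,-4,0],[1.5,-4.1,0,-4,0],[1.5,-4.1,0,-4,0],[1.5,-4.1,0,-4,0],[1.5,-4.1,0,-4,0]]}}

```text
t: 4.95
eef_pos: [0.5395, -0.0716, 0.0563]
orientation: [0.0, 0.819, 0.574, 0.0]
contact_force: [1.3, -0.0, 0.6]
width: 0.0001
grasp_force: 0.7
```

Emit:
{"method": "arm_command", "body": {"increments": [[1.5,-4.1,0,-4,0],[1.5,-4.1,0,-4,0],[1.5,-4.1,0,-4,0],[1.5,-4.1,0,-4,0],[1.5,-4.1,0,-4,0]]}}

```text
t: 5.45
eef_pos: [0.5211, -0.0602, 0.0563]
orientation: [0.001, 0.706, 0.708, 0.0]
contact_force: [1.3, -1.2, 0.7]
width: 0.0
grasp_force: 0.6
```

Emit:
{"method": "arm_command", "body": {"increments": [[1.5,-4.1,0,-4,0],[1.5,-4.1,0,-4,0],[1.5,-4.1,0,-4,0],[1.5,-4.1,0,-4,0],[1.5,-4.1,0,-4,0]]}}

```text
t: 5.95
eef_pos: [0.4999, -0.0556, 0.0564]
orientation: [0.001, 0.573, 0.82, 0.0]
contact_force: [1.7, 0.1, 0.1]
width: 0.0001
grasp_force: 0.6
```

```bash
python3 - <<'E'
from h import *
rel();print(r.read_state()["joints"].round(2))
for n in("top","scene"):
    I=img(n)
    for k in("red","green","blue"):
        for A,c in blobs(I,*C[k]):
            p=cast(n,*c,.091)-CEN
            if np.hypot(*p)<.15: print(n,k,A,np.degrees(np.arctan2(p[1],p[0]))%360,np.hypot(*p))
E
```

```text
t 5.95 yaw 110.12 radial 57.0 toolY 22.9 z 0.0564 [1.7 0.1 0.1]
[-0.02  0.67  0.02  2.25 -0.06  0.22  0.41]
top red 97 200.0891794904052 0.11528660563248475
top blue 69 289.2298773976844 0.11467308244372448
scene red 92 201.14593553782575 0.11343884352593359
scene green 59 111.18769265954408 0.11532198480592333
```

Emit:
{"method": "arm_command", "body": {"increments": [[1.5,-4.1,0,-4,0],[1.5,-4.1,0,-4,0],[1.5,-4.1,0,-4,0],[1.5,-4.1,0,-4,0],[1.5,-4.1,0,-4,0]]}}

```text
t: 6.55
eef_pos: [0.4786, -0.0584, 0.0563]
orientation: [0.001, 0.423, 0.906, 0.0]
contact_force: [2.2, 0.6, -0.2]
width: 0.0001
grasp_force: 0.6
```

Emit:
{"method": "arm_command", "body": {"increments": [[1.4,-4.1,0,-4,0],[1,-3.1,0,-3,0],[0.7,-2.1,0,-2,0],[0.7,-2.1,0,-2,0],[0.4,-1,0,-1,0]]}}

```text
t: 7.05
eef_pos: [0.4661, -0.0642, 0.0562]
orientation: [0.0, 0.325, 0.946, -0.0]
contact_force: [0.7, 0.2, -0.2]
width: 0.0004
grasp_force: 0.5
```

```bash
cat >> h.py <<'E'
def look():
  for n in("top","scene"):
    I=img(n)
    for k in("red","green","blue"):
        for A,c in blobs(I,*C[k]):
            p=cast(n,*c,.091)-CEN
            if np.hypot(*p)<.15: print(n,k,A,(np.degrees(np.arctan2(p[1],p[0]))%360).round(2),np.hypot(*p).round(4))
    print(n,arms(n,I))
E
python3 - <<'E'
from h import *
rel();print(r.read_state()["joints"].round(2));look()
E
```

```text
t 7.05 yaw 142.06 radial 57.7 toolY 22.0 z 0.0562 [ 0.7  0.2 -0.2]
[ 0.05  0.66 -0.06  2.32  0.21  0.17  0.72]
top red 101 232.98 0.1154
top blue 79 322.26 0.1144
top (131, np.float64(-36.16984319975629), np.float64(0.9057970241127207))
scene red 92 232.67 0.113
scene blue 121 324.37 0.1156
scene (127, np.float64(-35.561927647801085), np.float64(0.9450753501338945))
```

Emit:
{"method": "arm_command", "body": {"increments": [[0.5,-1.5,0,-1.5,0],[0.5,-1.5,0,-1.5,0],[0.5,-1.5,0,-1.5,0],[0.3,-0.8,0,-0.8,0],[0,0,0,0,0]]}}

```text
t: 7.65
eef_pos: [0.4612, -0.0675, 0.0562]
orientation: [-0.0, 0.281, 0.96, -0.0]
contact_force: [-0.7, 0.2, -0.1]
width: 0.0002
grasp_force: 0.1
```

```bash
python3 - <<'E'
from h import *
rel();look()
E
```

```text
t 7.65 yaw 147.31 radial 57.7 toolY 21.8 z 0.0562 [-0.7  0.2 -0.1]
top red 83 237.32 0.1162
top blue 76 328.25 0.1144
top (150, np.float64(-31.527132680299808), np.float64(0.9183936435648841))
scene red 53 235.79 0.1171
scene blue 125 329.56 0.1156
scene (142, np.float64(-30.574293857618336), np.float64(0.9439437033899368))
```

Emit:
{"method": "arm_command", "body": {"increments": [[0,4,0,0,0],[0,4,0,0,0],[0,0,-30,0,0],[0,0,-40,0,0],[0,0,-40,0,0]]}}

```text
t: 8.25
eef_pos: [0.4656, -0.06, 0.1672]
orientation: [-0.001, 0.281, 0.96, -0.0]
contact_force: [0.3, -0.1, 0.6]
width: 0.0001
grasp_force: 0.0
```

```bash
python3 - <<'E'
from h import *
plan([.56,.21,.2],147.3,7)
E
```

```text
yaw0 147.33 pos [ 0.4656 -0.06    0.1672] d [ 94.4 270.   32.8] dy -0.0
[np.float64(9.5), np.float64(39.8), np.float64(-4.7), np.float64(0.0), 0]
[np.float64(9.5), np.float64(39.8), np.float64(-4.7), np.float64(0.0), 0]
[np.float64(9.5), np.float64(39.8), np.float64(-4.7), np.float64(0.0), 0]
[np.float64(9.5), np.float64(39.8), np.float64(-4.7), np.float64(0.0), 0]
[np.float64(9.5), np.float64(39.8), np.float64(-4.7), np.float64(0.0), 0]
[np.float64(9.5), np.float64(39.8), np.float64(-4.7), np.float64(0.0), 0]
[np.float64(9.5), np.float64(39.7), np.float64(-4.7), np.float64(0.0), 0]
```

Emit:
{"method": "arm_command", "body": {"increments": [[9.5,39.8,-5,0,0],[9.5,39.8,-5,0,0],[9.5,39.8,-5,0,0],[9.5,39.8,-5,0,0],[9.5,39.8,-5,0,0]]}}

```text
t: 8.75
eef_pos: [0.5337, 0.1346, 0.1916]
orientation: [0.0, 0.281, 0.96, 0.0]
contact_force: [1.0, -0.5, 0.5]
width: -0.0001
grasp_force: 0.0
```

Emit:
{"method": "arm_command", "body": {"increments": [[9.5,39.8,-5,0,0],[9.5,39.8,-5,0,0],[0,0,0,8,0],[0,0,0,8,0],[0,0,0,8,0]]}}

```text
t: 9.25
eef_pos: [0.5601, 0.2107, 0.201]
orientation: [-0.0, 0.477, 0.879, -0.0]
contact_force: [-0.7, -0.6, -0.8]
width: -0.0002
grasp_force: 0.0
```

```bash
python3 - <<'E'
from h import *
rel();look()
T=img("top");S=img("scene")
a=cv2.resize(T[150:260,180:360],None,fx=4.2,fy=4.2,interpolation=cv2.INTER_CUBIC)
cv2.imwrite("pics/tb.png",a)
E
```

```text
t 9.25 yaw 123.02 radial 240.9 toolY 230.7 z 0.201 [-0.7 -0.6 -0.8]
top red 76 238.05 0.1154
top green 80 149.3 0.1146
top blue 78 328.25 0.1144
top (121, np.float64(-32.160175467545635), np.float64(0.9207381524869879))
scene green 20 152.03 0.1139
scene blue 123 329.44 0.1154
scene (96, np.float64(-32.055587108668334), np.float64(0.9555586548035793))
```

View pics/tb.png

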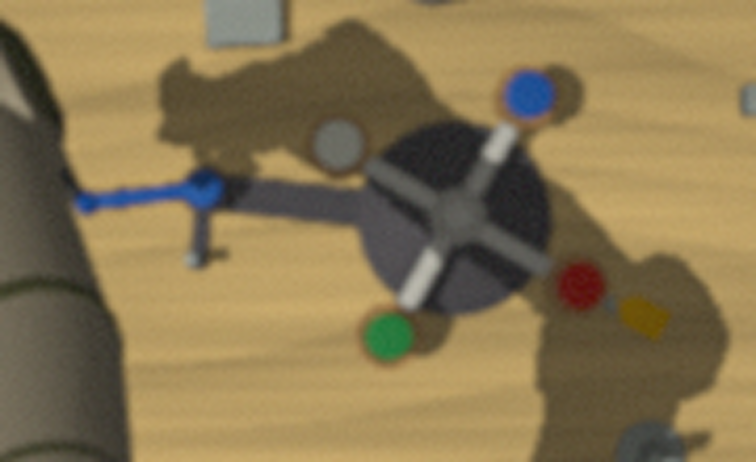

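Emit:
{"method": "arm_command", "body": {"increments": [[37.7,24.5,0,0,0],[37.7,24.5,0,0,0],[37.7,24.5,0,0,0],[37.7,24.5,0,0,0],[37.7,24.5,0,0,0]]}}

```text
t: 9.95
eef_pos: [0.5592, 0.4362, 0.2012]
orientation: [-0.0, 0.473, 0.881, -0.0]
contact_force: [0.9, -0.6, -1.6]
width: -0.0
grasp_force: 0.0
```

```bash
python3 - <<'E'
from h import *
rel();look()
T=img("top")
cv2.imwrite("pics/tc.png",cv2.resize(T[150:260,180:360],None,fx=4.2,fy=4.2,interpolation=cv2.INTER_CUBIC))
for n in("top","scene"):
  I=img(n)
  for A,c in blobs(I,*C["yellow"]):
    p=cast(n,*c,.066)-CEN
    if np.hypot(*p)<.25: print(n,np.degrees(np.arctan2(p[1],p[0]))%360,np.hypot(*p))
E
```

```text
t 9.95 yaw 123.49 radial 427.6 toolY 356.3 z 0.2012 [ 0.9 -0.6 -1.6]
top red 97 238.37 0.1158
top green 66 148.47 0.1152
top blue 77 328.25 0.1144
top (285, np.float64(-31.713755554187816), np.float64(0.8870885675209661))
scene red 94 238.74 0.1135
scene blue 120 329.64 0.115
scene (221, np.float64(-31.254486126852562), np.float64(0.9387935006807301))
top 240.45268445587237 0.17627300701967782
scene 240.28920959491347 0.175225630812975
```

View pics/tc.png

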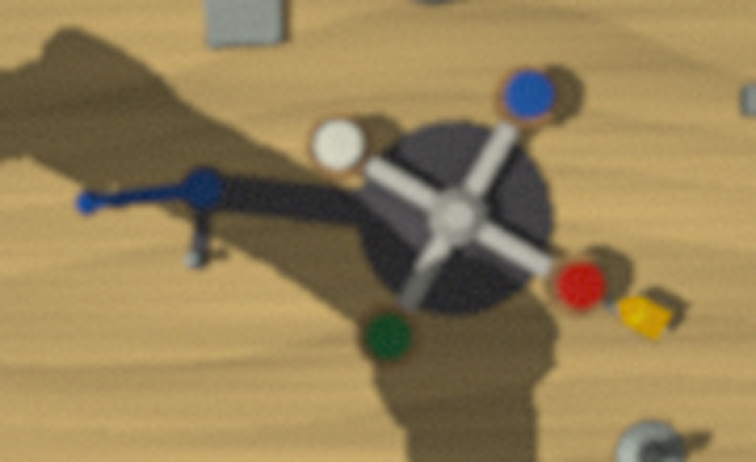

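```bash
python3 - <<'E'
from h import *
plan([.4667,-.0589,.167],147.3,11)
E
```

```text
yaw0 123.41 pos [0.5593 0.4338 0.2007] d [ -92.6 -492.7  -33.7] dy 23.9
[np.float64(-32.8), np.float64(-31.7), np.float64(3.1), np.float64(-2.17), 0]
[np.float64(-31.5), np.float64(-32.9), np.float64(3.1), np.float64(-2.17), 0]
[np.float64(-30.3), np.float64(-34.1), np.float64(3.1), np.float64(-2.17), 0]
[np.float64(-28.9), np.float64(-35.2), np.float64(3.1), np.float64(-2.17), 0]
[np.float64(-27.6), np.float64(-36.3), np.float64(3.1), np.float64(-2.17), 0]
[np.float64(-26.2), np.float64(-37.3), np.float64(3.1), np.float64(-2.17), 0]
[np.float64(-24.8), np.float64(-38.3), np.float64(3.1), np.float64(-2.17), 0]
[np.float64(-23.3), np.float64(-39.2), np.float64(3.1), np.float64(-2.17), 0]
[np.float64(-21.8), np.float64(-40.0), np.float64(3.1), np.float64(-2.17), 0]
[np.float64(-20.3), np.float64(-40.8), np.float64(3.1), np.float64(-2.17), 0]
[np.float64(-18.7), np.float64(-41.6), np.float64(3.1), np.float64(-2.17), 0]
```

Emit:
{"method": "arm_command", "body": {"increments": [[-32.8,-31.7,3,-2.17,0],[-31.5,-32.9,3,-2.17,0],[-30.3,-34.1,3,-2.17,0],[-28.9,-35.2,3,-2.17,0],[-27.6,-36.3,3,-2.17,0]]}}

```text
t: 10.7
eef_pos: [0.5163, 0.2068, 0.1865]
orientation: [0.0, 0.389, 0.921, -0.0]
contact_force: [0.1, -0.2, 0.4]
width: 0.0003
grasp_force: 0.0
```

Emit:
{"method": "arm_command", "body": {"increments": [[-26.2,-37.3,3,-2.17,0],[-24.8,-38.3,3,-2.17,0],[-23.3,-39.2,3,-2.17,0],[-21.8,-40,3,-2.17,0],[-20.3,-40.8,3,-2.17,0]]}}

```text
t: 11.2
eef_pos: [0.4729, -0.0167, 0.1715]
orientation: [0.0, 0.3, 0.954, -0.0]
contact_force: [1.4, -0.8, 0.2]
width: -0.0002
grasp_force: 0.0
```

Emit:
{"method": "arm_command", "body": {"increments": [[-18.7,-41.6,3,-2.17,0],[0,0,0,0,0],[0,0,0,0,0],[0,0,0,0,0],[0,0,0,0,0]]}}

```text
t: 11.7
eef_pos: [0.4659, -0.0571, 0.1684]
orientation: [0.0, 0.282, 0.959, 0.0]
contact_force: [0.1, 0.2, -1.1]
width: 0.0003
grasp_force: 0.0
```

```bash
python3 - <<'E'
from h import *
rel();plan([.4667,-.0589,.167],147.3,1)
E
```

```text
t 11.7 yaw 147.27 radial 59.4 toolY 33.1 z 0.1684 [ 0.1  0.2 -1.1]
yaw0 147.27 pos [ 0.4659 -0.0571  0.1684] d [ 0.8 -1.8 -1.4] dy 0.0
[np.float64(-1.7), np.float64(-1.1), np.float64(1.4), np.float64(-0.03), 0]
```

Emit:
{"method": "arm_command", "body": {"increments": [[-1.7,0,30,0,0],[0,0,30,0,0],[0,0,30,0,0],[0,0,22,0,0],[0,0,0,0,0]]}}

```text
t: 12.2
eef_pos: [0.4663, -0.0573, 0.054]
orientation: [-0.002, 0.281, 0.96, -0.0]
contact_force: [-1.1, 0.6, -0.1]
width: 0.0001
grasp_force: 0.0
```

Emit:
{"method": "arm_command", "body": {"increments": [[0,-4,0,0,0],[0,-3,0,0,0],[0,-1.5,0,0,0],[0,0,0,0,0],[0,0,0,0,0]]}}

```text
t: 12.7
eef_pos: [0.4628, -0.0663, 0.0568]
orientation: [0.001, 0.283, 0.959, 0.0]
contact_force: [-0.6, 1.3, 1.0]
width: 0.0001
grasp_force: 0.0
```

```bash
python3 - <<'E'
from h import *
rel();plan([.4667,-.0589,.056],149.3,1)
E
```

```text
t 12.7 yaw 147.14 radial 57.1 toolY 23.5 z 0.0568 [-0.6  1.3  1. ]
yaw0 147.14 pos [ 0.4628 -0.0663  0.0568] d [ 3.9  7.4 -0.8] dy 2.2
[np.float64(0.8), np.float64(8.3), np.float64(0.8), np.float64(-2.16), 0]
```

Emit:
{"method": "arm_command", "body": {"increments": [[0,-1,0,0,0],[0.2,-0.9,0,-0.7,0],[0.2,-0.9,0,-0.7,0],[0.3,-1.0,0,-0.75,0],[0,0,0,0,0]]}}

```text
t: 13.2
eef_pos: [0.4599, -0.069, 0.0562]
orientation: [0.0, 0.264, 0.964, 0.0]
contact_force: [0.7, 1.0, -0.6]
width: -0.0004
grasp_force: 0.4
```

```bash
python3 - <<'E'
from h import *
rel();look()
E
```

```text
t 13.2 yaw 149.36 radial 57.3 toolY 21.9 z 0.0562 [ 0.7  1.  -0.6]
top red 72 238.98 0.1159
top blue 80 329.8 0.1142
top (149, np.float64(-29.539563400912392), np.float64(0.9171193792048992))
scene red 37 236.29 0.1186
scene blue 127 331.72 0.1149
scene (141, np.float64(-28.633902262028606), np.float64(0.9481050040643189))
```

Emit:
{"method": "arm_command", "body": {"increments": [[0,3,0,0,0],[0,5,0,0,0],[0,0,-30,0,0],[0,0,-40,0,0],[0,0,-40,0,0]]}}

```text
t: 13.8
eef_pos: [0.4635, -0.0615, 0.1671]
orientation: [-0.001, 0.264, 0.964, -0.0]
contact_force: [0.9, 0.2, -0.4]
width: 0.0
grasp_force: 0.0
```

```bash
python3 - <<'E'
from h import *
plan([.57,.43,.2],96,12)
E
```

```text
yaw0 149.36 pos [ 0.4635 -0.0615  0.1671] d [106.5 491.5  32.9] dy -53.4
[np.float64(13.2), np.float64(39.8), np.float64(-2.7), np.float64(4.45), 0]
[np.float64(16.3), np.float64(38.6), np.float64(-2.7), np.float64(4.45), 0]
[np.float64(19.2), np.float64(37.2), np.float64(-2.7), np.float64(4.45), 0]
[np.float64(22.1), np.float64(35.6), np.float64(-2.7), np.float64(4.45), 0]
[np.float64(24.8), np.float64(33.8), np.float64(-2.7), np.float64(4.45), 0]
[np.float64(27.3), np.float64(31.8), np.float64(-2.7), np.float64(4.45), 0]
[np.float64(29.7), np.float64(29.6), np.float64(-2.7), np.float64(4.45), 0]
[np.float64(31.9), np.float64(27.2), np.float64(-2.7), np.float64(4.45), 0]
[np.float64(33.9), np.float64(24.6), np.float64(-2.7), np.float64(4.45), 0]
[np.float64(35.7), np.float64(21.9), np.float64(-2.7), np.float64(4.45), 0]
[np.float64(37.3), np.float64(19.1), np.float64(-2.7), np.float64(4.45), 0]
[np.float64(38.7), np.float64(16.2), np.float64(-2.7), np.float64(4.45), 0]
```

Emit:
{"method": "arm_command", "body": {"increments": [[13.2,39.8,-2.7,4.45,0],[16.3,38.6,-2.7,4.45,0],[19.2,37.2,-2.7,4.45,0],[22.1,35.6,-2.7,4.45,0],[24.8,33.8,-2.7,4.45,0]]}}

```text
t: 14.3
eef_pos: [0.5084, 0.1448, 0.1799]
orientation: [-0.0, 0.447, 0.894, 0.0]
contact_force: [0.8, -0.2, 0.7]
width: -0.0
grasp_force: 0.0
```

Emit:
{"method": "arm_command", "body": {"increments": [[27.3,31.8,-2.7,4.45,0],[29.7,29.6,-2.7,4.45,0],[31.9,27.2,-2.7,4.45,0],[33.9,24.6,-2.7,4.45,0],[35.7,21.9,-2.7,4.45,0]]}}

```text
t: 14.8
eef_pos: [0.5526, 0.3496, 0.1932]
orientation: [-0.0, 0.611, 0.792, -0.0]
contact_force: [1.0, -0.2, 0.8]
width: 0.0001
grasp_force: 0.0
```

Emit:
{"method": "arm_command", "body": {"increments": [[37.3,19.1,-2.7,4.45,0],[38.7,16.2,-2.7,4.45,0],[0,0,0,0,0]]}}

```text
t: 15.1
eef_pos: [0.5692, 0.4374, 0.1982]
orientation: [-0.001, 0.668, 0.744, 0.001]
contact_force: [-1.0, -0.1, -0.0]
width: -0.0002
grasp_force: 0.0
```

```bash
python3 - <<'E'
from h import *
rel();look()
# brake lever: blue mask fit
for n in("top","scene"):
    I=img(n);h=cv2.cvtColor(I,cv2.COLOR_BGR2HSV);m=cv2.inRange(h,(105,130,40),(125,255,255))
    v,u=np.nonzero(m);P=np.array([cast(n,a,b,.058) for a,b in zip(u,v)])
    P=P[np.hypot(*(P-[.52,.14]).T)<.075].astype(np.float32)
    vx=cv2.fitLine(P,cv2.DIST_HUBER,0,.01,.01).ravel();print(n,len(P),vx,np.degrees(np.arctan2(vx[1],vx[0]))%180,P[:,1].min(),P[:,1].max())
E
```

```text
t 15.1 yaw 96.2 radial 543.5 toolY 130.6 z 0.1982 [-1.  -0.1 -0. ]
top red 94 240.34 0.1151
top green 68 150.61 0.1151
top blue 82 329.65 0.1144
top (306, np.float64(-29.54425269867783), np.float64(0.8875278107907657))
scene red 98 240.89 0.1129
scene blue 119 331.62 0.1151
scene (236, np.float64(-29.473343810919626), np.float64(0.9415459210307345))
top 103 [ 0.09665155 -0.9953183   0.5215479   0.12523869] 95.54639 0.08039178 0.19704385
scene 32 [0.01775406 0.9998424  0.51754254 0.18849133] 88.98271 0.12729806 0.20143956
```

The red arm measures 240.4–240.5° and the pointer 240.4°, so the red pot is in place. Next is the brake: pivot about (0.525, 0.096), lever at about 95°, stop at about 157°.

```bash
python3 - <<'E'
from h import *
plan([.5506,.1704,.16],94.8,7)
E
```

```text
yaw0 95.91 pos [0.5706 0.4282 0.1982] d [ -20.  -257.8  -38.2] dy -1.1
[np.float64(-36.3), np.float64(-6.6), np.float64(5.5), np.float64(0.16), 0]
[np.float64(-36.4), np.float64(-6.5), np.float64(5.5), np.float64(0.16), 0]
[np.float64(-36.4), np.float64(-6.4), np.float64(5.5), np.float64(0.16), 0]
[np.float64(-36.4), np.float64(-6.3), np.float64(5.5), np.float64(0.16), 0]
[np.float64(-36.4), np.float64(-6.2), np.float64(5.5), np.float64(0.16), 0]
[np.float64(-36.4), np.float64(-6.1), np.float64(5.5), np.float64(0.16), 0]
[np.float64(-36.4), np.float64(-6.0), np.float64(5.5), np.float64(0.16), 0]
```

Emit:
{"method": "arm_command", "body": {"increments": [[-36.4,-6.3,5.5,0.2,0],[-36.4,-6.3,5.5,0.2,0],[-36.4,-6.3,5.5,0.2,0],[-36.4,-6.3,5.5,0.2,0],[-36.4,-6.3,5.5,0.2,0]]}}

```text
t: 15.8
eef_pos: [0.5566, 0.242, 0.1713]
orientation: [0.0, 0.677, 0.736, -0.0]
contact_force: [-0.5, -0.6, 0.0]
width: 0.0002
grasp_force: 0.0
```

Emit:
{"method": "arm_command", "body": {"increments": [[-36.4,-6.3,5.5,0,0],[-36.4,-6.3,5.5,0,0],[0,0,0,0,0],[0,0,0,0,0],[0,0,0,0,0]]}}

```text
t: 16.3
eef_pos: [0.5509, 0.1719, 0.1605]
orientation: [-0.0, 0.676, 0.737, 0.0]
contact_force: [0.6, 0.1, 0.2]
width: -0.0004
grasp_force: 0.0
```

```bash
python3 - <<'E'
from h import *
plan([.5506,.1704,.056],94.8,4)
E
```

```text
yaw0 94.92 pos [0.5509 0.1719 0.1605] d [  -0.3   -1.5 -104.5] dy -0.1
[np.float64(-0.4), np.float64(-0.1), np.float64(26.1), np.float64(0.03), 0]
[np.float64(-0.4), np.float64(-0.1), np.float64(26.1), np.float64(0.03), 0]
[np.float64(-0.4), np.float64(-0.1), np.float64(26.1), np.float64(0.03), 0]
[np.float64(-0.4), np.float64(-0.1), np.float64(26.1), np.float64(0.03), 0]
```

Emit:
{"method": "arm_command", "body": {"increments": [[-0.5,0,28,0,0],[-0.5,0,28,0,0],[0,0,28,0,0],[0,0,20,0,0],[0,0,0,0,0]]}}

```text
t: 16.8
eef_pos: [0.5495, 0.1716, 0.0538]
orientation: [-0.001, 0.675, 0.737, -0.002]
contact_force: [-1.0, -0.3, 0.0]
width: 0.0
grasp_force: 0.0
```

Emit:
{"method": "arm_command", "body": {"increments": [[0,-3,0,0,0],[0,-3,0,0,0],[0,-3,0,0,0],[0.7,-2.5,0,-2,0],[1.0,-3.8,0,-3,0]]}}

```text
t: 17.3
eef_pos: [0.5359, 0.1711, 0.0569]
orientation: [0.001, 0.642, 0.767, 0.001]
contact_force: [1.1, 0.6, 0.6]
width: -0.0002
grasp_force: 0.5
```

Emit:
{"method": "arm_command", "body": {"increments": [[1.4,-5.1,0,-4,0],[1.4,-5.1,0,-4,0],[1.4,-5.1,0,-4,0],[1.4,-5.1,0,-4,0],[1.4,-5.1,0,-4,0]]}}

```text
t: 17.8
eef_pos: [0.5092, 0.1698, 0.0565]
orientation: [0.0, 0.498, 0.867, 0.001]
contact_force: [1.2, -0.4, -0.5]
width: 0.0002
grasp_force: 0.5
```

```bash
cat >> h.py <<'E'
def relb():
    global CEN
    o=CEN;CEN=np.array([.5247,.096]);rel();CEN=o
E
python3 - <<'E'
from h import *
relb()
T=img("top")
for A,c in blobs(T,*C["blue"],minA=8):
    print(A,c,cast("top",*c,.058).round(4))
E
```

```text
t 17.8 yaw 120.24 radial 71.5 toolY 23.8 z 0.0565 [ 1.2 -0.4 -0.5]
356 [ 54.9 129.2] [0.7777 0.7341]
81 [304.8 171.6] [ 0.5998 -0.1774]
75 [226.1 195.7] [0.5207 0.1013]
```

Emit:
{"method": "arm_command", "body": {"increments": [[1.4,-5.1,0,-4,0],[1.4,-5.1,0,-4,0],[1.4,-5.1,0,-4,0],[1.4,-5.1,0,-4,0],[1.4,-5.1,0,-4,0]]}}

```text
t: 18.35
eef_pos: [0.4851, 0.1597, 0.0564]
orientation: [0.0, 0.341, 0.94, 0.0]
contact_force: [0.8, 0.1, 0.6]
width: 0.0002
grasp_force: 0.5
```

Emit:
{"method": "arm_command", "body": {"increments": [[1.4,-5.1,0,-4,0],[1.4,-5.1,0,-4,0],[1.0,-3.8,0,-3,0],[0.7,-2.5,0,-2,0],[0.4,-1.3,0,-1,0]]}}

```text
t: 18.85
eef_pos: [0.4707, 0.1476, 0.0562]
orientation: [0.0, 0.225, 0.974, 0.0]
contact_force: [0.6, 0.2, 0.8]
width: 0.0002
grasp_force: 0.4
```

```bash
python3 - <<'E'
from h import *
relb()
E
```

```text
t 18.85 yaw 153.99 radial 71.2 toolY 22.7 z 0.0562 [0.6 0.2 0.8]
```

Emit:
{"method": "arm_command", "body": {"increments": [[0.2,-1,0,-0.8,0],[0.2,-1,0,-0.8,0],[0.2,-1,0,-0.8,0]]}}

```text
t: 19.15
eef_pos: [0.4688, 0.1454, 0.0561]
orientation: [-0.0, 0.205, 0.979, 0.0]
contact_force: [-0.4, 0.7, -0.6]
width: 0.0001
grasp_force: 0.5
```

Emit:
{"method": "arm_command", "body": {"increments": [[0.2,-1,0,-0.8,0],[0,-0.7,0,0,0]]}}

```text
t: 19.35
eef_pos: [0.468, 0.1443, 0.0561]
orientation: [0.0, 0.198, 0.98, 0.0]
contact_force: [-0.9, 4.6, -0.5]
width: -0.0001
grasp_force: 1.9
```

Emit:
{"method": "arm_command", "body": {"increments": [[0,-0.7,0,0,0],[0,0,0,0,0]]}}

```text
t: 19.55
eef_pos: [0.468, 0.1443, 0.0561]
orientation: [0.0, 0.198, 0.98, 0.001]
contact_force: [-0.7, 5.5, -0.5]
width: 0.0001
grasp_force: 2.4
```

```bash
python3 - <<'E'
from h import *
relb()
E
```

```text
t 19.55 yaw 157.16 radial 71.0 toolY 22.5 z 0.0561 [-0.7  5.5 -0.5]
```

The force rose to 5.5 N and the tool stopped moving with the lever at about 157°, so it is against the pin. I'll press slightly more, then back off and check.

Emit:
{"method": "arm_command", "body": {"increments": [[0,-1,0,0,0],[0,0,0,0,0]]}}

```text
t: 19.75
eef_pos: [0.468, 0.1441, 0.0562]
orientation: [0.001, 0.198, 0.98, 0.002]
contact_force: [0.6, 7.6, -1.0]
width: -0.0001
grasp_force: 3.5
```

Emit:
{"method": "arm_command", "body": {"increments": [[0,4,0,0,0],[0,6,0,0,0],[0,0,-30,0,0],[0,0,-40,0,0],[0,0,-40,0,0]]}}

```text
t: 20.25
eef_pos: [0.4706, 0.1511, 0.1669]
orientation: [-0.001, 0.198, 0.98, -0.001]
contact_force: [-0.1, -0.1, 0.2]
width: -0.0001
grasp_force: 0.0
```

```bash
python3 - <<'E'
from h import *
relb();plan([.56,.43,.2],157,8)
E
```

```text
t 20.25 yaw 157.11 radial 71.3 toolY 29.8 z 0.1669 [-0.1 -0.1  0.2]
yaw0 157.11 pos [0.4706 0.1511 0.1669] d [ 89.4 278.9  33.1] dy -0.1
[np.float64(3.3), np.float64(36.5), np.float64(-4.1), np.float64(0.01), 0]
[np.float64(3.3), np.float64(36.5), np.float64(-4.1), np.float64(0.01), 0]
[np.float64(3.3), np.float64(36.5), np.float64(-4.1), np.float64(0.01), 0]
[np.float64(3.3), np.float64(36.5), np.float64(-4.1), np.float64(0.01), 0]
[np.float64(3.3), np.float64(36.5), np.float64(-4.1), np.float64(0.01), 0]
[np.float64(3.3), np.float64(36.5), np.float64(-4.1), np.float64(0.01), 0]
[np.float64(3.3), np.float64(36.5), np.float64(-4.1), np.float64(0.01), 0]
[np.float64(3.3), np.float64(36.5), np.float64(-4.1), np.float64(0.01), 0]
```

Emit:
{"method": "arm_command", "body": {"increments": [[3.3,36.5,-4,0,0],[3.3,36.5,-4,0,0],[3.3,36.5,-4,0,0],[3.3,36.5,-4,0,0],[3.3,36.5,-4,0,0]]}}

```text
t: 20.75
eef_pos: [0.5272, 0.327, 0.1862]
orientation: [-0.0, 0.199, 0.98, -0.001]
contact_force: [0.6, 0.4, 0.6]
width: -0.0001
grasp_force: 0.0
```

Emit:
{"method": "arm_command", "body": {"increments": [[3.3,36.5,-4,0,0],[3.3,36.5,-4,0,0],[3.3,36.5,-4,0,0],[0,0,0,0,0],[0,0,0,0,0]]}}

```text
t: 21.25
eef_pos: [0.5599, 0.431, 0.1974]
orientation: [-0.0, 0.198, 0.98, -0.001]
contact_force: [0.4, -0.4, 0.4]
width: 0.0003
grasp_force: 0.0
```

```bash
python3 - <<'E'
from h import *
look()
T=img("top")
cv2.imwrite("pics/td.png",cv2.resize(T[130:270,160:410],None,fx=3.1,fy=3.1,interpolation=cv2.INTER_CUBIC))
E
```

```text
top red 96 240.35 0.1159
top green 66 150.7 0.1162
top blue 81 329.8 0.1142
top (137, np.float64(-30.95796078184774), np.float64(0.912897038367388))
scene red 65 242.19 0.1178
scene green 16 145.52 0.1227
scene blue 121 331.51 0.1153
scene (96, np.float64(-29.485200468679356), np.float64(0.937449584318935))
```

View pics/td.png

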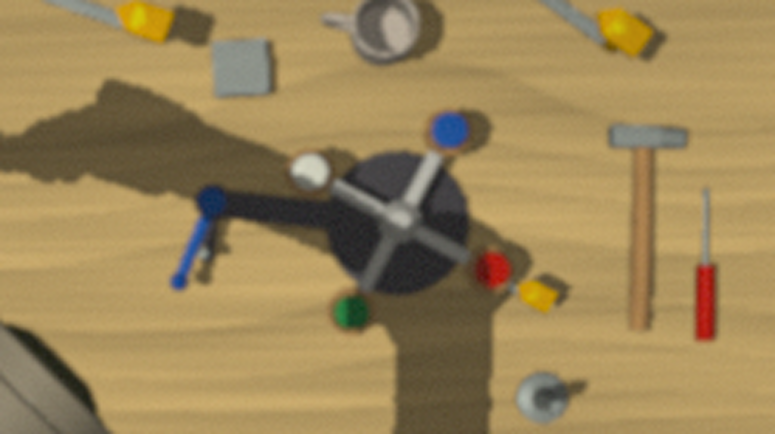

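The picture shows the red pot (490,270) in line with the small yellow pointer (540,295). The lever lies against its pin, with the ball at (180,282), and all four pots are seated. The other tools haven't moved.

```bash
python3 -c "
from plant import r
print(r.close_job())"
```

```text
the job is handed in; nothing more can be done
None
```

The red pot stands at the small yellow pointer (arm at about 240.4°, matching the pointer to within the measurement), the brake lever was then pushed to its stop pin, and the job is handed in at about 21 s; no verdict was returned.

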